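Latch the cutlery case

ROBOT

A 6-joint arm with a two-finger parallel gripper is mounted at the origin on a cart in front of the work surface, level with it; the furniture and walls round the work are solid. World frame = base frame: x ahead of the robot, y to its left, z up, the work surface at z = 0. Lengths are in mm, angles in rad, forces in N, time in s.
With the tool pointing down it reaches from about 275 to 750 mm from the base axis. Payload 10.2 kg.
Tool frame: the origin (TCP) lies midway between the tips of the shut fingers; the grasp point (between the pads) lies 19 mm behind it (ctrl.grasp_offset is the distance from the TCP to the grasp point, in mm); z points along the fingers, y is the line along which they close (so a half turn about z gives the same grasp; the last joint's range is limited). The gripper opens to 85 mm and grips with 20 to 120 N. Pads are 22 mm wide; open, the fingers measure 114 mm over their backs; the gripper's body (76 mm by 85 mm) begins 54 mm behind the grasp point. The pads swing forward as they close: fully open they stand 13 mm farther back than shut.
Start: joints at [-1.448, 0.313, 1.498, -0, 1.331, -0.223], TCP at [177.936, -493.933, 231.294] pointing down, gripper open.
Joint ranges: [-2.94, 2.94], [-0.97, 2.17], [0.19, 2.56], [-1.23, 4.37], [0.02, 3.11], [-2.88, 2.88]. Speed limits (rad/s): [2.39, 2.39, 3.01, 3.14, 3.14, 3.14].

INTERFACE

Orientations are given as a unit quaternion [w, x, y, z].
In Python, from rig import ctrl, viewer, models gives the robot as it stands. The module is installed in compiled form; this text tells all that it offers.
- The arm moves only by the shell command python3 -m pendant 'ROWS' [OPENING] [FORCE]. ROWS is text: rows parted by semicolons, each of 4 numbers parted by spaces: the shift along the tool's x, y, z in m, then the turn about the tool's z in rad. In form: x y z yaw; .... A call has 1 to 10 rows; each row shifts and turns the commanded pose from where the row before left it, along the tool's axes as they then stand; what a row does not reach is not made up. A row lasts 1/8 s, in which the tool goes at most 62.5 mm and 10.7 degrees, less where a joint would pass 70% of its speed; a pose out of reach is approached as far as the arm can. A call is refused whole if a number of a shift passes 0.0625 or a number of a turn 0.188, either way. A call with a gripper value outside its range is refused whole. OPENING is the opening, from 0 (shut) to 1 (fully open), set as the call begins (- or left out, the last holds). The fingers move at their own pace and stop on an object; FORCE is the grip in N (left out, the last holds). Time passes only in rows, so rows that do not move let the fingers close. It gives the time, the measured TCP pose, the force, the opening and the grip force at its end, in the units of the state.
- ctrl.sense(): the state, without advancing time (a new reading comes with each control period).
- viewer.capture(name): name is "scene" or "top"; returns a dict with "color" (420x560x3 uint8, red, green, blue), "vertical_fov" (degrees; the focal length in pixels is half the picture's height over the tangent of half this angle, whatever the lens; pixels are square), "cx", "cy" (the principal point, pixels), "pose" (4x4, takes a point from camera to world coordinates). Camera axes: x right, y down, z forward; pixel columns grow to the right and rows downward; lengths in mm; the calibration is good to about 2 mm. A picture is of the moment at which its call begins. There is no depth.
- ctrl.finish_job(): hands the job in; it is judged then, once.
Trained networks look in the newest picture that a camera, given by its name, has taken for a name from the list of things; names that differ only in an ending like _2 or _b are one class to them, and where a whole thing is asked for, a point or a joint stands for the part that bears it (a point fixed in the world has none). Each returns a list of dicts, best first, with "p" (0 to 1); they miss things now and then, are a little off and sometimes report something else, mostly with a low value. They report only what shows in the picture. A call takes as long as a camera call. They do not tell look-alikes from the thing itself.
- models.boxes_of(camera, query): "at" ([x, y, z] in mm, in world coordinates, good to about 4 mm: the middle of the surface that is visible of it).
The state is a dict: "time_s": time; "joints": joint angles; "dq": joint speeds; "tau": joint torques, N m; "eef_pos": TCP position; "ee_rot": TCP orientation; "force": force on the tool from outside, world axes, zero at the start; "wrist_torque": the same for the moment, N m; "grip_width": opening from 0.0 (shut) to 1.0 (fully open); "grip_force": force on a finger pad.
Only numpy, scipy, OpenCV 4.12 (cv2) and the standard library are available. Lean on these libraries where they do the work, as an engineer would, in place of code of your own. Each camera call takes 0.05 s, during which the arm holds its last target. There are 200 camera calls.

TASK

The hinged rear half of the blue cutlery case stands ajar. Take the latch's loop by the red ends of its crossbar, carry it over the keeper on the rear half, set the crossbar down behind it on the keeper's floor, below its lip, and let go; then swing the lever over and press it down past centre until it lies fully home on its rubber stop and the case is drawn shut, and hold it down there for half a second with a firm push of about 15 to 20 N to set the seal, before letting go. Work with a thumb's force and never bear down on the stop with more than 32 N: feel for the contact and never force the held loop against the keeper or lean on the rear half, and leave the jar, the glass and the tin beside the case where they are.

Things in the scene. Friction and masses are not known exactly. Their poses are not given: they have to be found in the camera images.
- case: Blue cutlery case, front half fixed: footprint 150 mm deep (x), 166 mm wide (y), top deck 88 mm above the worktop; it cannot shift. Origin: centre of its underside. Axes: x level, from lever to keeper, square to the seam between the halves (within 0.4 rad of the robot's left); y along the seam and the axes of lever and loop; z up.
- latch_pivot (a point): Lever's hinge axis, midway between two steel cheeks (outsides 36 mm apart, tops 2 mm higher than the axis), 24 mm above the deck; 12 mm in case -x from the seam. Axes as the case's. The deck is bare from 25 mm beside the latch's middle line. A black rubber stop, 12 mm across, stands on the deck 47 mm in case -x.
- lever_plate: Lever handle: steel strip 18 mm wide, 5 mm thick, 4 to 65 mm from the pivot axis, red patch where it is pressed. Origin: on the pressed face, 50 mm from the pivot axis, mid-width. Own x points along the handle away from the pivot; own -z out of the pressed face (towards the keeper while the lever is up, straight up when flat).
- latch_lever (a joint): Lever angle, rad. 0: open, handle 55 deg above level, leaning to the keeper; grows as it swings up, over and down to case -x; 2.182: flat. It lands on a rubber stop set by hand, unknown, 2.11 to 2.29; pressing harder then hardly moves it. Stiff hinge (0.22 Nm): stays where left. Loop hooked, at 50 mm: pull starts near 0.8, up to 15 N near 1.4, 0 to 5 N past centre (1.97) until the stop.
- latch_loop (a joint): Loop angle relative to the lever, rad. 0: thrown back on its stop, 50 degrees further round than the handle, so that the loop stands up. Grows as the loop is swung over and down to the keeper. It turns freely and falls by its weight.
- loop_bar: Loop's crossbar, 6 mm thick, 36 mm long, with a red collar (9 mm thick, 4 mm wide) on each end, taken by its two end faces; it turns freely between the fingers. Origin: its middle; own y along the bar, own x along the loop, away from its pin. Two 4 mm rods 25 mm apart join it to the pin on the lever: 77 mm from bar to pin, pin 25 mm from the lever axis, 12 degrees further round than the handle.
- keeper: Steel hook, 14 mm wide, on the rear half; passes between the loop's rods. Origin: middle of the seated bar, 24 mm above the deck. Axes as the case's; leans back 6 deg when ajar. Post from x -12 to -3 mm; lip on top reaches to x +4, z +4.5 to +8.5; floor at z -4 up to x +22. The bar goes down past the lip (middle beyond x +7) onto the floor; the lever then draws it back under the lip to the post.
- rear_half: The rear half's blue shell, 72 mm deep, 150 mm wide, top 88 mm above the worktop; carries the keeper. Origin on its bottom hinge axis, mid-width, 14 mm above the worktop; axes as the case's when shut.
- case_shell (a joint): Opening angle of the rear half, rad: 0 shut, about 0.1 as it springs ajar (10 mm at the keeper). A stiff seal spring resists shutting with about 6 N per mm at the keeper. Drawn shut by the latch it stays between 0 and 0.03.
- candle_jar: Small glass jar with a white lid, 46 mm across, 72 mm tall, standing on the worktop beside the case. Origin: centre of its underside.
- tumbler: Clear drinking glass, 76 mm across, 86 mm tall, standing beside the case. Origin: centre of its underside.
- tin: Low round food tin, 76 mm across, 58 mm tall, standing on the side of the case away from the robot. Origin: centre of its underside.
Not all that is in view belongs to the job. Leave any green or purple look-alike of the tumbler alone.

How it is judged (in metres and radians):
On the way, in this order (a step that is already met when the one before it is completed fails the run):
1. the crossbar has been set down on the keeper's floor, past and below the lip, while the lever is still up (x of loop_bar in the frame of keeper between -0.004 and 0.02 m and z of loop_bar in the frame of keeper between -0.004 and 0.0035 m and value of joint latch_lever below 1 rad), for 0.2 s.
2. with the loop hooked, the lever is over centre on its stop and is held down there with more than 12 N (x of loop_bar in the frame of keeper between -0.004 and 0.0035 m and z of loop_bar in the frame of keeper between -0.004 and 0.0035 m and value of joint latch_lever above 2.08 rad and contact force between any of the fingers, the arm and lever_plate above 12 N), for 0.2 s.
At the end, for the whole second after the job is handed in: The lever lies home past centre (angle above 2.08 rad), the crossbar is still in the keeper's hook (within 4 mm of its seat), the rear half is drawn shut (below 0.04 rad), and jar, glass and tin stand upright within 15 mm of where they were (x of loop_bar in the frame of keeper between -0.004 and 0.0035 m and z of loop_bar in the frame of keeper between -0.004 and 0.0035 m and value of joint latch_lever above 2.08 rad and value of joint case_shell below 0.04 rad and distance of each of candle_jar, tumbler, tin from where it was at the start of the episode below 0.015 m and angle between each of candle_jar, tumbler, tin's own z axis and vertical below 0.15 rad); the robot touches nothing.
It fails at once if the lever is pressed with more than 32 N once it is down (past 2.05 rad) (value of joint latch_lever above 2.05 rad and contact force between any of the fingers, the arm and lever_plate above 32 N).
It fails at once if the lever is slammed with more than 60 N (contact force between any of the fingers, the arm and lever_plate above 60 N).
It fails at once if the held loop is pressed or hauled against the keeper with more than 25 N (contact force between the fingers and loop_bar above 0.5 N and contact force between loop_bar and keeper above 25 N).
It fails at once if the robot bears on the keeper or the rear half with more than 25 N (contact force between any of the fingers, the arm and keeper above 25 N or contact force between any of the fingers, the arm and rear_half above 25 N).
It fails at once if the jar, the glass or the tin is shoved or tipped (distance of any of candle_jar, tumbler, tin from where it was at the start of the episode above 0.03 m or angle between any of candle_jar, tumbler, tin's own z axis and vertical above 0.4 rad).
It also fails if it takes over 61 s, if anything falls off the work surface, if the arm or the gripper's body presses on something with over 40 N, if the wrist force passes 120 N, or if a joint passes its speed limit or range.

## Working session

There is one attempt and no reset: what is moved stays moved. The work goes in short steps, Python scripts to look and compute and a shell command to move; the robot and the scene stay as the last step left them, time stands still between calls to the robot, and variables do not carry over. Pictures are saved under pics/ and viewed, at most 13 in all, crops included, and the job is handed in when it is done.

```bash
mkdir -p pics
cat > h.py <<'E'
import numpy as np, cv2
from rig import ctrl, viewer, models
def cap(n):
    c=viewer.capture(n); c['f']=210/np.tan(np.radians(c['vertical_fov'])/2); return c
def proj(c,P):
    T=np.linalg.inv(np.array(c['pose'])); p=np.atleast_2d(P)@T[:3,:3].T+T[:3,3]
    return np.c_[c['cx']+c['f']*p[:,0]/p[:,2], c['cy']+c['f']*p[:,1]/p[:,2]]
def ray(c,u,v):
    T=np.array(c['pose']); d=T[:3,:3]@np.array([(u-c['cx'])/c['f'],(v-c['cy'])/c['f'],1]); return T[:3,3],d/np.linalg.norm(d)
def atz(c,u,v,z):
    o,d=ray(c,u,v); return o+d*(z-o[2])/d[2]
def tri(c1,p1,c2,p2):
    A=[];b=[]
    for c,p in((c1,p1),(c2,p2)):
        o,d=ray(c,*p); M=np.eye(3)-np.outer(d,d); A.append(M); b.append(M@o)
    return np.linalg.solve(sum(A),sum(b))
E
python3 - <<'E'
from h import *
np.set_printoptions(precision=1,suppress=True)
print(ctrl.sense())
ims=[]
for n in("scene","top"):
    c=cap(n); print(n,c['f'],c['cx'],c['cy'],np.array(c['pose']))
    cv2.imwrite(f'pics/{n}0.png',c['color'][:,:,::-1])
    for q in("case","lever_plate","loop_bar","keeper","rear_half","latch_pivot","candle_jar","tumbler","tin"):
        print(q,[(np.round(d['at'],0),round(d['p'],2),proj(c,d['at'])[0].round()) for d in models.boxes_of(n,q)[:3]])
E
```

```text
{'time_s': 0.0, 'joints': array([-1.4,  0.3,  1.5,  0. ,  1.3, -0.2]), 'dq': array([-0., -0., -0., -0.,  0., -0.]), 'tau': array([  0. , -41.2, -26. ,   0. ,   0. ,   0. ]), 'eef_pos': array([ 177.9, -493.7,  230.8]), 'ee_rot': array([-0. ,  1. ,  0.2,  0. ]), 'force': array([0.5, 0.1, 0.7]), 'wrist_torque': array([-0., -0., -0.]), 'grip_force': 0.0, 'grip_width': 1.0048624914996815}
scene 427.92919957646257 273.40627282796004 213.59123495467546 [[  -0.4   -0.6    0.7 -186.2]
 [  -0.9    0.3   -0.3  312.7]
 [  -0.    -0.8   -0.7  865.7]
 [   0.     0.     0.     1. ]]
case [(array([483., -83., 167.]), 0.72, array([295., 223.])), (array([490., -36.,  88.]), 0.7, array([276., 250.]))]
lever_plate [(array([479., -59., 152.]), 0.43, array([287., 232.]))]
loop_bar []
keeper [(array([486., -14.,  93.]), 0.61, array([269., 253.])), (array([492., -35.,  91.]), 0.36, array([276., 249.]))]
rear_half [(array([485., -10.,  82.]), 0.75, array([268., 257.]))]
latch_pivot [(array([488., -36.,  89.]), 0.79, array([277., 251.])), (array([484.,  -8.,  82.]), 0.49, array([268., 257.]))]
candle_jar [(ar
[... 495 characters left out ...]
 1239.8]
 [   0.     0.     0.     1. ]]
case [(array([480., -69.,  85.]), 0.55, array([280., 235.]))]
lever_plate [(array([490., -56., 152.]), 0.55, array([276., 229.]))]
loop_bar []
keeper []
rear_half [(array([481., -29.,  84.]), 0.56, array([267., 234.]))]
latch_pivot [(array([482., -67.,  86.]), 0.56, array([280., 234.]))]
candle_jar [(array([541.,  72.,  75.]), 0.56, array([233., 216.]))]
tumbler [(array([530., 240.,  26.]), 0.98, array([182., 222.])), (array([ 580., -384.,   31.]), 0.92, array([378., 205.])), (array([ 475., -338.,   25.]), 0.67, array([365., 238.]))]
tin [(array([490., -80., 162.]), 0.74, array([285., 228.])), (array([ 624., -110.,   57.]), 0.66, array([293., 190.]))]
```

Run:
```python
import cv2
for n,(x,y) in(("scene",(190,150)),("top",(190,150))):
    i=cv2.imread(f'pics/{n}0.png'); cv2.imwrite(f'pics/{n}0c.png',cv2.resize(i[y:y+150,x:x+200],None,fx=4,fy=4,interpolation=cv2.INTER_CUBIC))
```

```text
(no output)
```

View pics/scene0c.png

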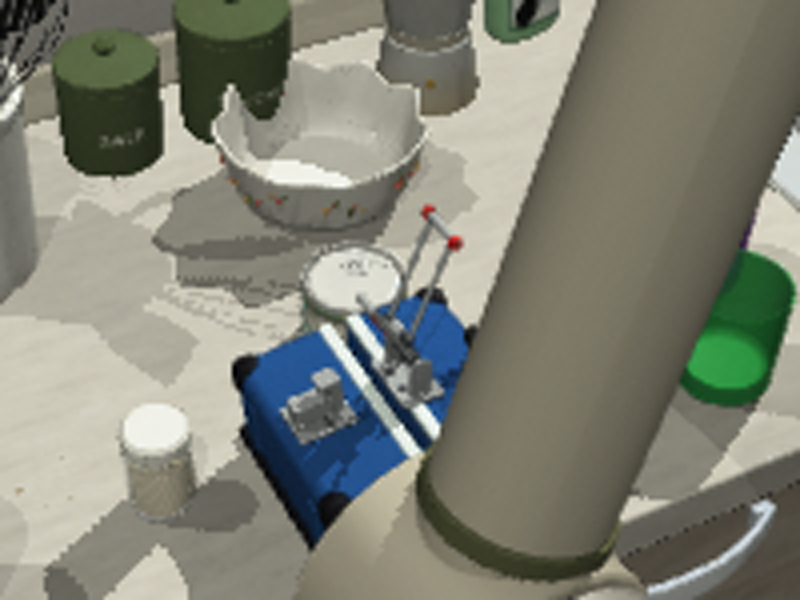

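View pics/top0c.png

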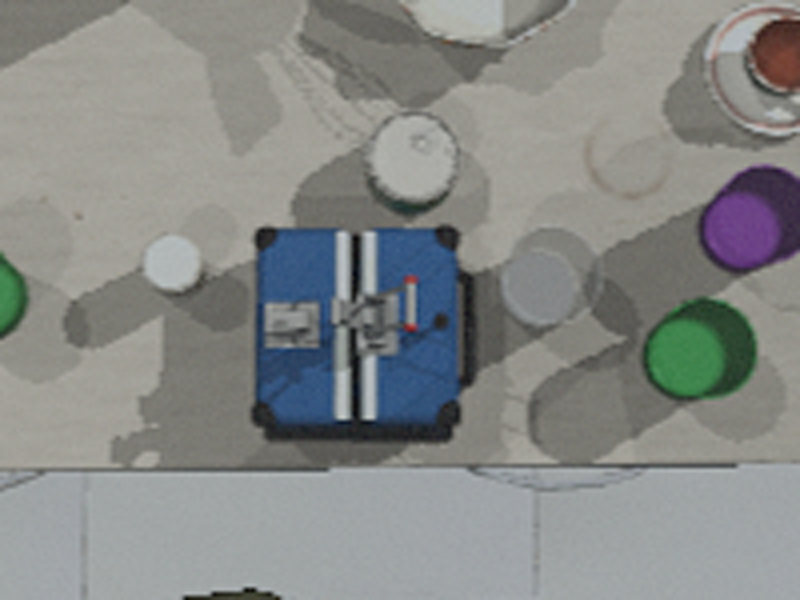

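View pics/scene0.png

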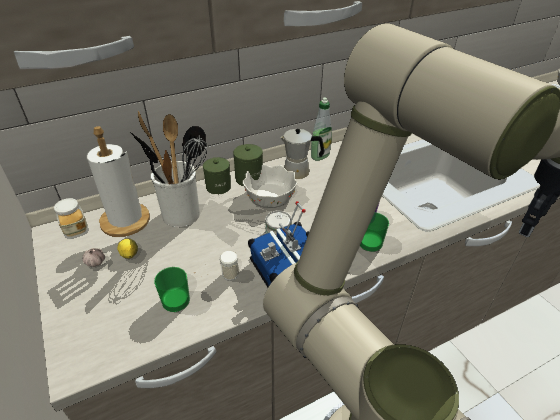

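Scene view: the crossbar has red collars at about (297,202) and (304,211). The keeper is at about (270,250). Top view: collars at about (293,220) and (293,232), stop at (300,230). 

Things that could be confused:
- **Case metal parts:** the keeper at top (263,231) and the cheeks at top (284,231).
- **Tumbler:** the clear glass at top (325,221) is the real one. Green at (363,237) and (190,224) and purple at (377,207) are look-alikes.
- **Jar:** white lid at top (233,216).
- **Tin:** top (293,190).

The loop is the only bar with red ends.

```bash
cat > m.py <<'E'
from h import *
np.set_printoptions(precision=1,suppress=True)
def reds(c,roi):
    x,y,w,h=roi; i=c['color'][y:y+h,x:x+w].astype(float)
    wt=np.clip(i[:,:,0]-1.6*np.maximum(i[:,:,1],i[:,:,2])-10,0,None)
    n,l,s,_=cv2.connectedComponentsWithStats((wt>15).astype(np.uint8))
    out=[]
    for k in range(1,n):
        yy,xx=np.where(l==k); q=wt[yy,xx]; out.append(((xx@q/q.sum()+x).round(2),(yy@q/q.sum()+y).round(2),len(xx)))
    return out
E
python3 - <<'E'
from m import *
S=cap("scene");T=cap("top")
rs=reds(S,(260,190,70,70)); rt=reds(T,(240,205,80,60)); print(rs,rt)
i=T['color'].astype(int)
# blue outline and white stripes
m=((i[:,:,2]>i[:,:,0]+35)).astype(np.uint8); m[:200]=0;m[262:]=0;m[:,:245]=0;m[:,315:]=0
hull=cv2.convexHull(np.argwhere(m)[:,::-1].astype(np.float32)); print(cv2.minAreaRect(hull))
w=((i.min(2)>135))
for r in range(212,252,6):
    print(r,[atz(T,x,r,88)[:2] for x in np.where(w[r,265:292])[0]+265][:6])
b=i.sum(2)
print("stop",[(x,y,b[y,x]) for y in range(226,235) for x in range(297,304) if b[y,x]<170])
print([proj(T,[0,0,0])])
a=[r[:2] for r in rs]; bb=[r[:2] for r in rt]
for p in a:
    for q in bb:
        P=tri(S,p,T,q); print(p,q,P, proj(S,P)-p,proj(T,P)-q)
E
```

```text
[(np.float64(289.0), np.float64(196.0), 1), (np.float64(296.35), np.float64(202.4), 4), (np.float64(302.93), np.float64(209.99), 8)] [(np.float64(292.0), np.float64(219.0), 1), (np.float64(292.0), np.float64(231.59), 2)]
((279.0, 231.0), (48.0, 50.0), 90.0)
212 [array([548.7, -50.8]), array([548.7, -53.9]), array([548.6, -56.9]), array([548.5, -71.9]), array([548.5, -74.9]), array([548.5, -78. ])]
218 [array([530.4, -50.7]), array([530.4, -53.7]), array([530.4, -56.7]), array([530.3, -71.7]), array([530.2, -74.7]), array([530.2, -77.8])]
224 [array([512.3, -50.6]), array([512.2, -53.6]), array([512.2, -56.6]), array([512.1, -68.6]), array([511.9, -92.5])]
230 [array([494.4, -23.6])]
236 [array([476.2, -53.3]), array([476.1, -68.2])]
242 [array([458.4, -50.2]), array([458.4, -53.2]), array([458.3, -56.1]), array([458.2, -71. ]), array([458.2, -74. ]), array([458.1, -76.9])]
248 [array([440.6, -50.1]), array([440.6, -53. ]), array([440.6, -56. ]), array([440.4, -70.8]), array([440.4, -73.8]), array([440.4, -76.7])]
stop [(299, 229, np.int64(118)), (300, 229, np.int64(122)), (301, 229, 
[... 232 characters left out ...]
0), np.float64(219.0)) [511.1 -90.2 229. ] [[3.7 0.3]] [[-2.9 -1.7]]
(np.float64(289.0), np.float64(196.0)) (np.float64(292.0), np.float64(231.59)) [478.8 -81.4 254.8] [[7.4 0.4]] [[-5.8 -3.3]]
(np.float64(296.35), np.float64(202.4)) (np.float64(292.0), np.float64(219.0)) [509.2 -99.4 208.2] [[-0.2 -0. ]] [[0.2 0.1]]
(np.float64(296.35), np.float64(202.4)) (np.float64(292.0), np.float64(231.59)) [476.8 -90.2 234.4] [[3.5 0.2]] [[-2.7 -1.6]]
(np.float64(302.93), np.float64(209.99)) (np.float64(292.0), np.float64(219.0)) [ 507.8 -108.   183.1] [[-3.8 -0.4]] [[2.9 1.9]]
(np.float64(302.93), np.float64(209.99)) (np.float64(292.0), np.float64(231.59)) [475.1 -98.5 210. ] [[-0.1 -0. ]] [[0.1 0. ]]
```

Run:
```python
from m import *
s=ctrl.sense(); r=s['ee_rot']; th=2*np.arctan2(r[2],r[1]); print(r.round(4),th,ctrl.grasp_offset)
T=cap("top")
for px in [(253.75,231),(279,231),(300.3,230),(305,231)]: print(atz(T,*px,88),atz(T,*px,112))
d=np.array([492,-99,330])-s['eef_pos']; R=np.array([[np.cos(th),np.sin(th),0],[np.sin(th),-np.cos(th),0],[0,0,-1]])
print(R.T@d)
```

```text
[0.  1.  0.2 0. ] 0.3457394705107757 18.700000000000003
[491.7   9.9  88. ] [488.9   8.7 112. ]
[491.1 -65.4  88. ] [488.3 -65.  112. ]
[ 493.6 -129.1   88. ] [ 490.8 -127.4  112. ]
[ 490.4 -143.1   88. ] [ 487.7 -141.2  112. ]
[ 429.3 -265.1  -98.7]
```

```bash
python3 -m pendant '0 0 -0.05 0; 0 0 -0.048 0; 0.0477 -0.0295 0 0; 0.0477 -0.0295 0 0; 0.0477 -0.0295 0 0; 0.0477 -0.0295 0 0; 0.0477 -0.0295 0 0; 0.0477 -0.0295 0 0; 0.0477 -0.0295 0 0; 0.0477 -0.0295 0 0' 1 60
python3 -m pendant '0.0477 -0.0295 0 0; 0 0 0 -0.175; 0 0 0 -0.175; 0 0 0 -0.175; 0 0 0 -0.175; 0 0 0 -0.175; 0 0 0 -0.175; 0 0 0 -0.175; 0 0 0 0; 0 0 0 0'
python3 - <<'E'
from m import *
S=cap("scene");T=cap("top")
for n,c in(("s",S),("t",T)):
    u,v=proj(c,[492,-85,130])[0].astype(int); i=c['color'][max(0,v-60):v+60,u-80:u+80]; print(u,v)
    cv2.imwrite(f'pics/{n}1.png',cv2.resize(i[:,:,::-1],None,fx=5,fy=5,interpolation=cv2.INTER_CUBIC))
print(reds(S,(250,180,80,80)))
s=ctrl.sense();print(s['eef_pos'],s['joints'].round(3),2*np.arctan2(s['ee_rot'][2],s['ee_rot'][1]))
E
```

```text
time_s: 2.4
eef_pos: [457.9, -140.9, 329.5]
ee_rot: [0.0, 0.985, 0.172, 0.0]
force: [0.6, -1.2, 0.2]
grip_width: 0.998
grip_force: 0.0
time_s: 3.65
eef_pos: [491.8, -98.7, 329.3]
ee_rot: [0.0, 0.708, 0.706, 0.0]
force: [0.2, 1.3, -0.9]
grip_width: 0.999
grip_force: 0.0
293 232
286 228
[(np.float64(289.0), np.float64(196.0), 1), (np.float64(296.35), np.float64(202.41), 4), (np.float64(302.95), np.float64(209.93), 8)]
[491.8 -98.7 329.3] [-0.4  0.2  1.4 -0.   1.6 -0.4] 1.5686841797553945
```

View pics/s1.png

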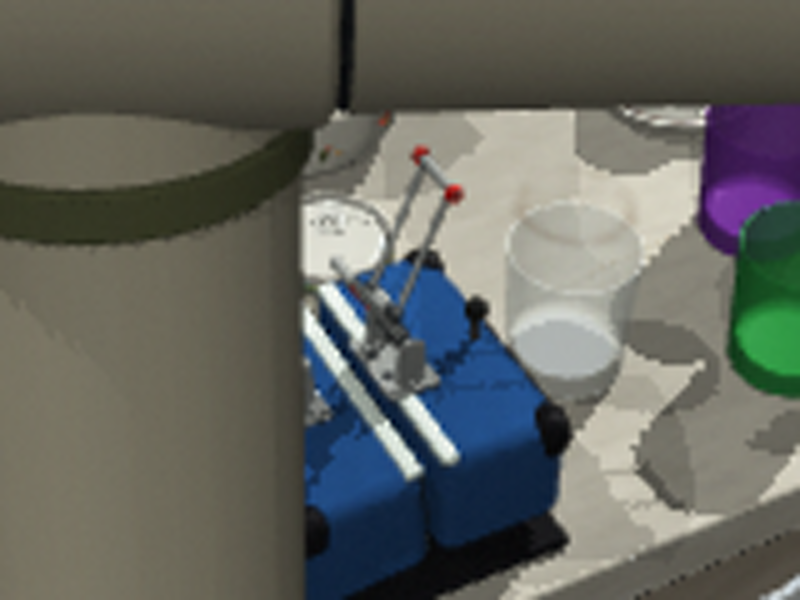

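Run:
```python
from m import *
S=cap("scene")
o=np.array([293-80,232-60])
print("stop top",[atz(S,*(o+np.array([477,300])/5),z) for z in(100,106)])
for q in(0,.13):
  for yp in(-76,-79,-82):
    a=np.radians(55)+q; f=lambda r,a:np.array([492,yp+r*np.cos(a),112+r*np.sin(a)])
    pin=f(25,a+np.radians(12)); b=a+np.radians(50); bar=pin+77*np.array([0,np.cos(b),np.sin(b)])
    print(q,yp,"tip",((proj(S,f(65,a))[0]-o)*5),"bar",((proj(S,[bar+[18,0,0],bar-[18,0,0]])-o)*5).ravel(), "cheek",((proj(S,[[509,yp,114],[475,yp,114]])-o)*5).ravel())
```

```text
stop top [array([ 502. , -136.3,  100. ]), array([ 496.6, -132.8,  106. ])]
0 -76 tip [320.3 276.3] bar [391.1 156.8 427.5 199.9] cheek [369.5 308.  401.5 349.7]
0 -79 tip [325.8 274.4] bar [396.6 155.  433.1 198. ] cheek [374.7 306.2 406.8 347.8]
0 -82 tip [331.3 272.6] bar [402.  153.2 438.6 196.2] cheek [379.9 304.4 412.  345.9]
0.13 -76 tip [333.6 265.1] bar [413.7 152.8 450.4 195.6] cheek [369.5 308.  401.5 349.7]
0.13 -79 tip [339.1 263.2] bar [419.  151.1 455.9 193.8] cheek [374.7 306.2 406.8 347.8]
0.13 -82 tip [344.6 261.4] bar [424.4 149.3 461.4 191.9] cheek [379.9 304.4 412.  345.9]
```

```bash
python3 -m pendant '0 0 0.045 0; 0 0 0.045 0; 0 0 0.044 0; 0 0 0 0; 0 0 0 0'
python3 -m pendant '0 0 0 0; 0 0 0 0; 0 0 0 0; 0 0 0 0; 0 0 0 0; 0 0 0 0' 0 40
python3 - <<'E'
from m import *
S=cap("scene");T=cap("top")
u,v=proj(S,[492,-85,150])[0].astype(int); i=S['color'][v-60:v+60,u-80:u+80]
cv2.imwrite('pics/s2.png',cv2.resize(i[:,:,::-1],None,fx=5,fy=5,interpolation=cv2.INTER_CUBIC))
E
```

```text
time_s: 4.42
eef_pos: [492.6, -99.0, 197.2]
ee_rot: [0.001, 0.707, 0.707, 0.0]
force: [-1.3, 0.7, 0.1]
grip_width: 1.002
grip_force: 0.0
time_s: 5.18
eef_pos: [492.0, -98.8, 196.0]
ee_rot: [0.001, 0.707, 0.707, 0.0]
force: [-1.5, -0.1, 7.0]
grip_width: 0.407
grip_force: 39.6
```

View pics/s2.png

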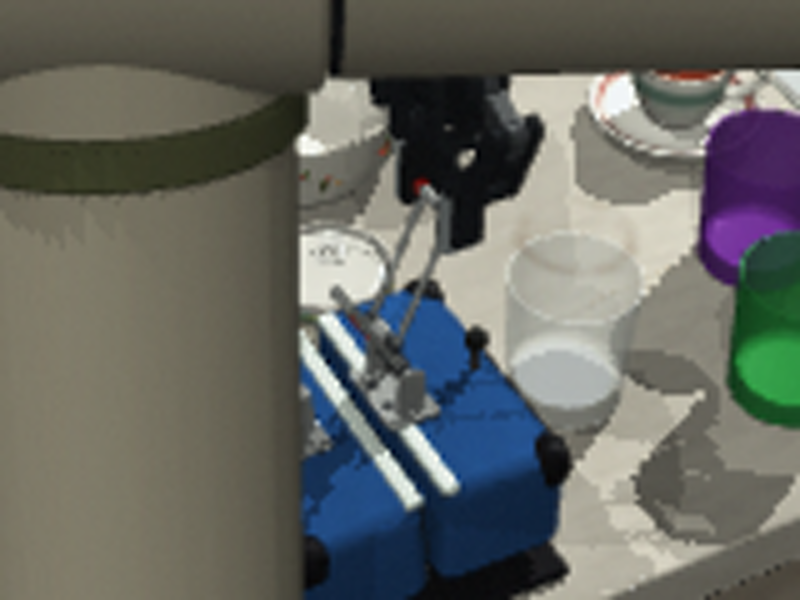

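The collars are held between the pads, with the bar at (423,190) in the crop. The loop geometry fits a lever angle of about 0.12 and a pivot at about (492, -80, 112). Next I swing the loop over on its arc.

```bash
python3 -m pendant '0.011 0 -0.0025 0; 0.011 0 -0.0025 0; 0.020 0 0.001 0; 0.019 0 0.006 0; 0.017 0 0.011 0; 0 0 0 0'; python3 -m pendant '0.0136 0 0.0148 0; 0.0093 0 0.0179 0; 0.0034 0 0.0129 0; 0 0 0 0'
```

```text
time_s: 6.02
eef_pos: [492.1, -19.1, 181.8]
ee_rot: [-0.0, 0.707, 0.708, 0.001]
force: [1.6, 2.0, 5.4]
grip_width: 0.403
grip_force: 41.9
time_s: 6.52
eef_pos: [492.1, 6.4, 136.0]
ee_rot: [-0.001, 0.707, 0.707, 0.001]
force: [4.4, 5.0, 3.3]
grip_width: 0.407
grip_force: 42.7
```

```bash
python3 -m pendant '-0.002 0 0.008 0; -0.003 0 0.008 0; 0 0 0 0; 0 0 0 0'
python3 - <<'E'
from m import *
S=cap("scene");T=cap("top")
cv2.imwrite('pics/s3.png',cv2.resize(np.hstack([S['color'][170:290,213:343],T['color'][170:290,220:350]])[:,:,::-1],None,fx=3,fy=3,interpolation=cv2.INTER_CUBIC))
E
```

```text
time_s: 7.02
eef_pos: [492.1, 1.3, 120.5]
ee_rot: [-0.001, 0.707, 0.707, 0.001]
force: [3.5, 7.0, 2.1]
grip_width: 0.401
grip_force: 42.8
```

View pics/s3.png

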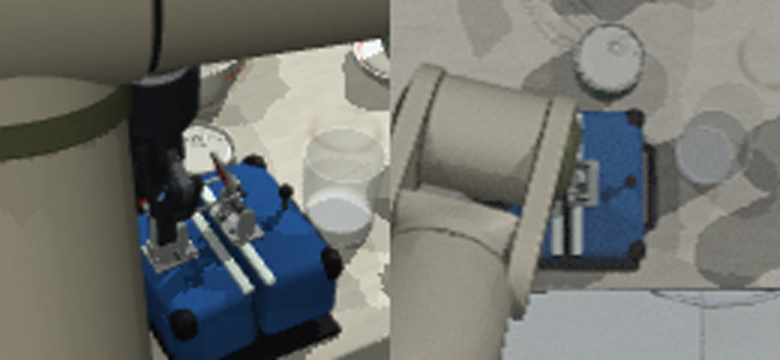

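```bash
python3 -m pendant '-0.001 0 0.005 0; -0.001 0 0.005 0; -0.001 0 0.004 0; 0 0 0 0'; python3 -m pendant '0 0 0.002 0; 0 0 0 0';python3 -m pendant '0 0 0.002 0; 0 0 0 0'
```

```text
time_s: 7.62
eef_pos: [491.9, -1.4, 106.1]
ee_rot: [-0.001, 0.707, 0.707, 0.001]
force: [3.8, 8.1, 0.5]
grip_width: 0.405
grip_force: 42.7
time_s: 7.88
eef_pos: [492.0, -1.9, 104.4]
ee_rot: [-0.0, 0.707, 0.707, 0.001]
force: [4.3, 5.8, -0.3]
grip_width: 0.403
grip_force: 42.8
time_s: 8.12
eef_pos: [492.1, -2.3, 102.5]
ee_rot: [-0.0, 0.707, 0.707, 0.0]
force: [2.6, 3.6, 0.9]
grip_width: 0.404
grip_force: 42.8
```

```bash
for k in 1 ; do python3 -m pendant '0 0 0.0015 0; 0 0 0 0'; done;  python3 -m pendant '0 0 0.0015 0; 0 0 0 0'; python3 -m pendant '0 0 0.0015 0; 0 0 0 0'
```

```text
time_s: 8.38
eef_pos: [492.1, -2.6, 101.2]
ee_rot: [0.0, 0.707, 0.707, 0.0]
force: [4.0, 1.1, 2.8]
grip_width: 0.407
grip_force: 42.9
time_s: 8.62
eef_pos: [492.0, -2.9, 99.8]
ee_rot: [0.001, 0.707, 0.707, -0.0]
force: [3.5, -4.7, 3.4]
grip_width: 0.406
grip_force: 43.0
time_s: 8.88
eef_pos: [492.2, -3.1, 98.4]
ee_rot: [0.001, 0.707, 0.707, -0.0]
force: [3.1, -5.9, 4.0]
grip_width: 0.406
grip_force: 43.1
```

```bash
python3 -m pendant '-0.0005 0 0.0015 0; 0 0 0 0';  python3 -m pendant '-0.0005 0 0.0015 0; 0 0 0 0'
```

```text
time_s: 9.12
eef_pos: [492.1, -3.6, 96.9]
ee_rot: [0.001, 0.707, 0.707, -0.0]
force: [3.9, -4.9, 3.8]
grip_width: 0.403
grip_force: 43.1
time_s: 9.38
eef_pos: [492.1, -4.0, 95.4]
ee_rot: [0.001, 0.707, 0.707, -0.0]
force: [4.2, -5.0, 3.8]
grip_width: 0.403
grip_force: 43.1
```

```bash
python3 -m pendant '-0.0003 0 0.0015 0; 0 0 0 0';  python3 -m pendant '-0.0003 0 0.0015 0; 0 0 0 0'
```

```text
time_s: 9.62
eef_pos: [492.2, -4.5, 94.0]
ee_rot: [0.001, 0.707, 0.707, -0.0]
force: [3.0, -6.2, 4.5]
grip_width: 0.4
grip_force: 43.2
time_s: 9.88
eef_pos: [492.2, -4.9, 92.6]
ee_rot: [0.001, 0.707, 0.707, -0.0]
force: [3.3, -6.7, 5.1]
grip_width: 0.407
grip_force: 43.2
```

Run:
```python
from m import *
S=cap("scene")
print(reds(S,(230,190,90,90)))
for z in(100,106,112,118): print(z,proj(S,[[492,-5,z],[509,-5,z],[475,-5,z]]).round(1).tolist(), 'keeper top', proj(S,[492,-14,z]).round(1).tolist())
cv2.imwrite('pics/s4.png',cv2.resize(S['color'][200:275,240:340,::-1],None,fx=8,fy=8,interpolation=cv2.INTER_CUBIC))
```

```text
[(np.float64(289.0), np.float64(196.0), 1), (np.float64(285.0), np.float64(225.0), 1), (np.float64(286.68), np.float64(228.02), 3), (np.float64(262.24), np.float64(243.87), 4)]
100 [[264.9, 250.7], [261.9, 246.4], [267.9, 255.1]] keeper top [[268.1, 249.5]]
106 [[264.8, 249.0], [261.9, 244.7], [267.9, 253.4]] keeper top [[268.1, 247.8]]
112 [[264.8, 247.3], [261.8, 243.0], [267.8, 251.7]] keeper top [[268.1, 246.1]]
118 [[264.8, 245.6], [261.8, 241.2], [267.8, 250.0]] keeper top [[268.1, 244.4]]
```

View pics/s4.png

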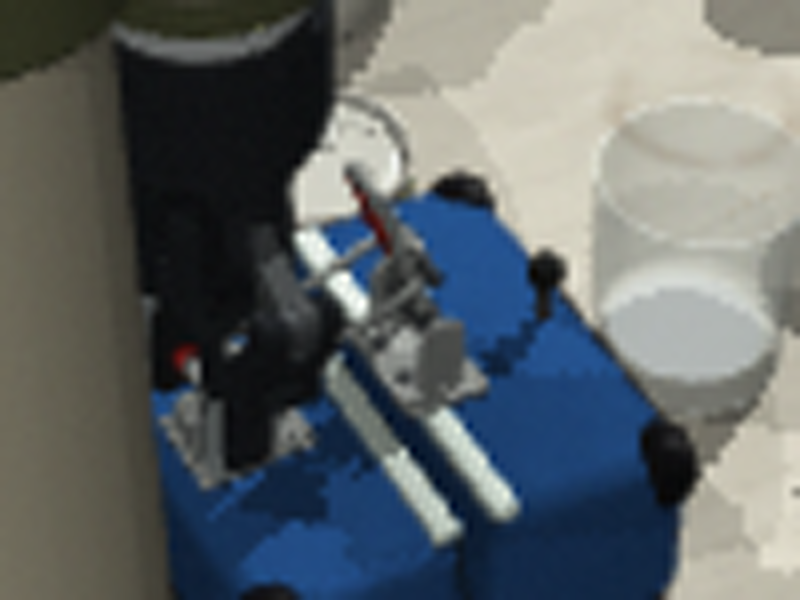

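The scene crop shows the far red collar at (262,244), which fits a bar z of about 107–109 over the keeper plate. The handle is still up, with its tip at (284,221). It isn't on the floor yet, so I go on down gently.

```bash
python3 -m pendant '-0.001 0 0.001 0; 0 0 0 0';  python3 -m pendant '-0.0006 0 0.001 0; 0 0 0 0';  python3 -m pendant '-0.0004 0 0.001 0; 0 0 0 0'
```

```text
time_s: 10.18
eef_pos: [492.1, -5.4, 91.4]
ee_rot: [0.001, 0.707, 0.707, -0.0]
force: [3.6, -5.4, 5.1]
grip_width: 0.407
grip_force: 43.2
time_s: 10.42
eef_pos: [492.2, -5.7, 90.8]
ee_rot: [0.0, 0.707, 0.707, 0.0]
force: [2.0, -2.7, 7.7]
grip_width: 0.402
grip_force: 43.5
time_s: 10.68
eef_pos: [492.4, -5.8, 90.4]
ee_rot: [0.001, 0.707, 0.707, 0.001]
force: [1.5, 0.5, 14.8]
grip_width: 0.405
grip_force: 44.0
```

```bash
python3 -m pendant '0 0 -0.001 0; 0 0 0 0; 0 0 0 0'; python3 -m pendant '0 0 0 0; 0 0 0 0; 0 0 0 0; 0 0 0 0' 0.7; python3 -m pendant '0 0 -0.02 0; 0 0 -0.04 0; 0 0 -0.05 0; 0 0 -0.05 0; 0 0 0 0; 0 0 0 0'; python3 -m pendant '0.06 0 0 0; 0.06 0 0 0; 0.06 0 0 0; 0 0 0 0; 0 0 0 0'
python3 - <<'E'
from m import *
S=cap("scene");T=cap("top")
print(reds(S,(230,190,90,90)),reds(T,(230,190,90,90)))
cv2.imwrite('pics/s5.png',cv2.resize(np.vstack([S['color'][200:260,235:335],T['color'][200:260,235:335]])[:,:,::-1],None,fx=5,fy=5,interpolation=cv2.INTER_CUBIC))
E
```

```text
time_s: 11.05
eef_pos: [492.1, -5.8, 90.6]
ee_rot: [0.0, 0.707, 0.707, 0.0]
force: [4.3, 0.3, 7.8]
grip_width: 0.403
grip_force: 43.5
time_s: 11.55
eef_pos: [491.6, -5.9, 90.0]
ee_rot: [-0.0, 0.707, 0.707, -0.0]
force: [-0.2, 0.3, -0.2]
grip_width: 0.702
grip_force: 0.0
time_s: 12.3
eef_pos: [491.4, -5.8, 249.4]
ee_rot: [-0.001, 0.707, 0.707, -0.0]
force: [0.2, -0.1, -0.5]
grip_width: 0.7
grip_force: 0.0
time_s: 12.92
eef_pos: [491.5, 173.7, 249.0]
ee_rot: [-0.001, 0.707, 0.707, -0.001]
force: [0.0, -0.3, 0.7]
grip_width: 0.702
grip_force: 0.0
[(np.float64(269.41), np.float64(253.59), 2)] [(np.float64(259.28), np.float64(224.0), 2), (np.float64(259.36), np.float64(235.0), 2)]
```

View pics/s5.png

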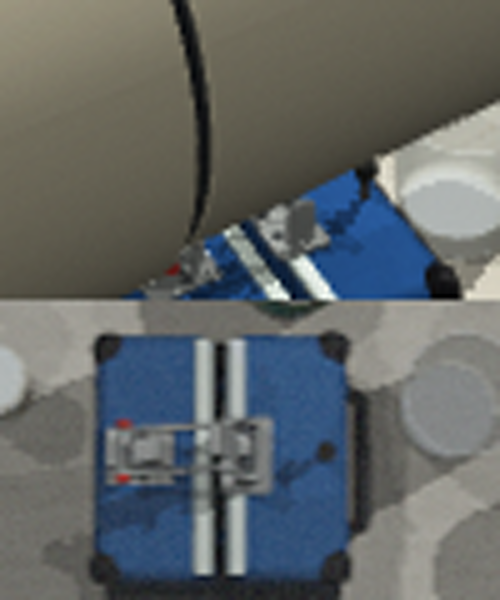

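Run:
```python
from m import *
S=cap("scene");T=cap("top")
P=tri(S,(269.41,253.59),T,(259.36,235)); print(P, atz(T,259.32,229.5,106))
# lever tip in top: list candidates of projected tip for q, pivot -79.5
for q in (0.1,0.2,.3,.4,.5,.6):
    a=np.radians(55)+q; print(q,proj(T,[492,-79.5+65*np.cos(a),112+65*np.sin(a)]), proj(T,[492,-79.5+50*np.cos(a),112+50*np.sin(a)]))
print(reds(T,(262,222,30,20)))
```

```text
[477.3  -8.6 101.7] [493.9  -7.3 106. ]
0.1 [[273.  227.4]] [[275.7 228. ]]
0.2 [[275.1 227.3]] [[277.3 227.9]]
0.3 [[277.3 227.1]] [[278.9 227.8]]
0.4 [[279.6 227.1]] [[280.7 227.7]]
0.5 [[281.9 227. ]] [[282.4 227.6]]
0.6 [[284.3 227. ]] [[284.2 227.6]]
[]
```

The top view shows the bar behind the keeper with its collars at (259,224) and (259,235). Its y is about -7, so about 9 mm past the seat, at z of about 104, down on the floor. The lever tip is at about (277,227), which gives an angle of about 0.3. Next I shut the fingers and approach the pressed face from the keeper side.

```bash
python3 -m pendant '-0.051 0.0005 0 0; -0.051 0.0005 0 0; -0.051 0 0 0; -0.05 0 0 0; 0 0 0 0; 0 0 0 0; 0 0 0 0' 0 40; python3 -m pendant '0 0 0.05 0; 0 0 0.047 0; 0 0 0 0; 0 0 0 0'; python3 -m pendant '-0.008 0 0 0; -0.008 0 0 0; -0.004 0 0 0; -0.004 0 0 0; 0 0 0 0'
```

```text
time_s: 14.0
eef_pos: [492.8, -28.1, 250.2]
ee_rot: [-0.0, 0.707, 0.707, 0.0]
force: [0.0, 0.4, -0.0]
grip_width: -0.001
grip_force: 0.0
time_s: 14.5
eef_pos: [493.8, -28.7, 155.1]
ee_rot: [0.001, 0.707, 0.707, 0.001]
force: [0.3, -0.9, 0.4]
grip_width: -0.003
grip_force: 0.0
time_s: 15.12
eef_pos: [493.0, -53.3, 153.5]
ee_rot: [0.0, 0.707, 0.707, 0.0]
force: [0.4, 0.6, -0.1]
grip_width: 0.0
grip_force: 0.3
```

```bash
python3 -m pendant '-0.004 0 0 0; -0.004 0 0 0; 0 0 0 0'; python3 -m pendant '-0.004 0 0 0; -0.004 0 0 0; 0 0 0 0'
```

```text
time_s: 15.5
eef_pos: [492.8, -61.5, 153.1]
ee_rot: [0.0, 0.707, 0.707, -0.0]
force: [0.0, 0.7, -0.5]
grip_width: -0.001
grip_force: 0.1
time_s: 15.88
eef_pos: [492.8, -69.4, 153.1]
ee_rot: [0.0, 0.707, 0.707, -0.0]
force: [-0.5, 0.5, 1.0]
grip_width: -0.0
grip_force: 0.4
```

Run:
```python
from m import *
S=cap("scene")
print(proj(S,[[492,-69.4,153],[492,-80,153]]))
cv2.imwrite('pics/s6.png',cv2.resize(S['color'][195:270,240:340,::-1],None,fx=8,fy=8,interpolation=cv2.INTER_CUBIC))
```

```text
[[288.1 227.1]
 [291.9 225.8]]
```

View pics/s6.png

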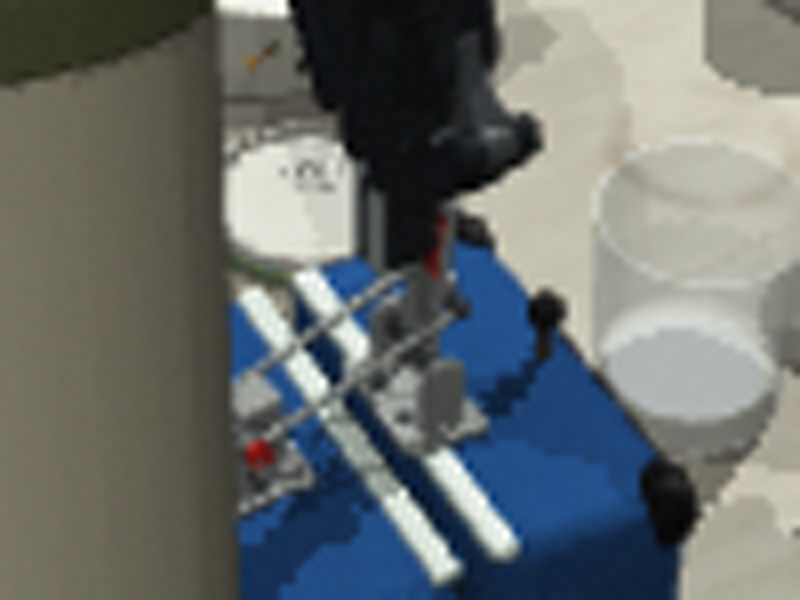

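The scene crop shows the lever close to upright against the fingers, with the red patch at (295,225). The rods run straight to the bar behind the keeper, with the near collar at (272,252). I go on over.

```bash
python3 -m pendant '-0.004 0 -0.001 0; -0.004 0 -0.001 0; 0 0 0 0'; python3 -m pendant '-0.004 0 -0.0005 0; -0.004 0 0 0; 0 0 0 0';  python3 -m pendant '-0.004 0 0.001 0; 0 0 0 0'
```

```text
time_s: 16.3
eef_pos: [492.5, -76.7, 154.7]
ee_rot: [-0.001, 0.707, 0.707, -0.0]
force: [-0.5, 3.4, -1.2]
grip_width: -0.002
grip_force: 1.4
time_s: 16.68
eef_pos: [492.4, -84.1, 155.1]
ee_rot: [-0.001, 0.707, 0.707, 0.0]
force: [0.5, 6.8, -1.9]
grip_width: 0.001
grip_force: 2.7
time_s: 16.92
eef_pos: [492.4, -87.8, 154.1]
ee_rot: [-0.001, 0.707, 0.707, 0.0]
force: [1.1, 7.7, -2.0]
grip_width: 0.002
grip_force: 3.3
```

```bash
python3 -m pendant '-0.005 0 0.0015 0; -0.005 0 0.002 0; 0 0 0 0'; python3 -m pendant '-0.005 0 0.002 0; -0.004 0 0.003 0; 0 0 0 0';  python3 -m pendant '-0.004 0 0.003 0; -0.004 0 0.003 0; 0 0 0 0'
```

```text
time_s: 17.3
eef_pos: [492.5, -97.9, 150.8]
ee_rot: [-0.001, 0.707, 0.707, 0.0]
force: [-1.1, 7.9, 0.7]
grip_width: -0.001
grip_force: 3.0
time_s: 17.68
eef_pos: [492.6, -107.1, 146.0]
ee_rot: [-0.001, 0.707, 0.707, 0.0]
force: [-0.9, 5.8, 1.8]
grip_width: -0.001
grip_force: 2.5
time_s: 18.05
eef_pos: [492.8, -115.7, 140.2]
ee_rot: [-0.0, 0.707, 0.707, 0.0]
force: [-0.3, 3.6, 2.0]
grip_width: -0.004
grip_force: 1.5
```

Run:
```python
from m import *
S=cap("scene");T=cap("top")
print(reds(S,(230,190,90,90)),reds(T,(230,190,90,90)))
for y,z in((-7,105),(-17,108),(-27,111)): print(y,proj(S,[475,y,z]),proj(T,[[475,y,z],[509,y,z]]).tolist())
cv2.imwrite('pics/s7.png',cv2.resize(np.vstack([S['color'][200:260,235:335],T['color'][200:260,235:335]])[:,:,::-1],None,fx=5,fy=5,interpolation=cv2.INTER_CUBIC))
```

```text
[(np.float64(289.0), np.float64(196.0), 1), (np.float64(309.39), np.float64(225.43), 3), (np.float64(304.54), np.float64(227.85), 12), (np.float64(275.82), np.float64(248.73), 8)] []
-7 [[268.6 253.4]] [[259.22774743292865, 235.96276049563937], [259.22379957624327, 224.45546843513398]]
-17 [[272.2 251.2]] [[262.6118177777368, 235.8294499641986], [262.5900376883647, 224.295329130011]]
-27 [[275.8 249.1]] [[266.0122056896648, 235.69549662592377], [265.9724216913639, 224.13442172956627]]
```

View pics/s7.png

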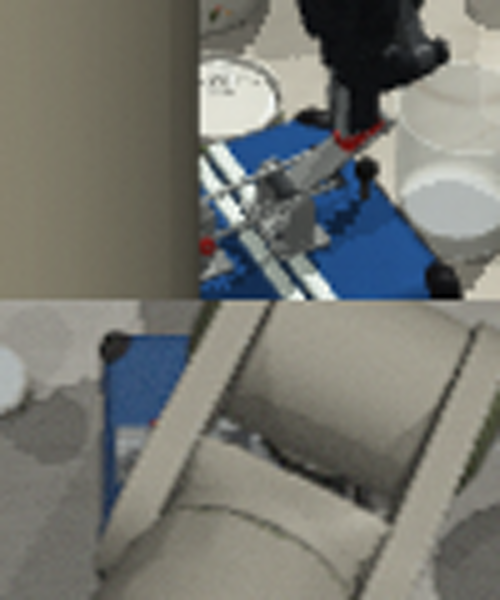

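The bar collar is at (276,249), so y is about -27 and z about 112. That is the drawn-shut seat, so it's hooked. The lever is at about 150°, and I bring it down.

```bash
python3 -m pendant '-0.0035 0 0.004 0; -0.003 0 0.004 0; 0 0 0 0'; python3 -m pendant '-0.002 0 0.004 0; -0.0015 0 0.003 0; 0 0 0 0';  python3 -m pendant '-0.001 0 0.003 0; 0 0 0 0'
```

```text
time_s: 18.52
eef_pos: [492.9, -122.8, 132.2]
ee_rot: [0.0, 0.707, 0.707, -0.0]
force: [-0.5, 0.0, 0.6]
grip_width: 0.002
grip_force: 0.0
time_s: 18.9
eef_pos: [492.7, -126.4, 124.9]
ee_rot: [0.0, 0.707, 0.707, -0.0]
force: [0.1, 0.1, -0.4]
grip_width: 0.003
grip_force: 0.0
time_s: 19.15
eef_pos: [492.7, -127.2, 121.9]
ee_rot: [-0.0, 0.707, 0.707, -0.0]
force: [-1.1, -0.0, 0.7]
grip_width: -0.003
grip_force: 0.0
```

```bash
python3 -m pendant '0 0 0.002 0; 0 0 0 0'; python3 -m pendant '0 0 0.002 0; 0 0 0 0';  python3 -m pendant '0 0 0.0015 0; 0 0 0 0'
```

```text
time_s: 19.4
eef_pos: [492.8, -127.0, 120.1]
ee_rot: [-0.0, 0.707, 0.707, -0.0]
force: [-0.8, 0.8, -0.6]
grip_width: 0.001
grip_force: 0.0
time_s: 19.65
eef_pos: [492.7, -126.9, 118.0]
ee_rot: [-0.0, 0.707, 0.707, -0.0]
force: [1.0, 0.3, -0.2]
grip_width: 0.001
grip_force: 0.0
time_s: 19.9
eef_pos: [492.9, -126.9, 117.1]
ee_rot: [0.0, 0.707, 0.707, 0.0]
force: [-1.8, 0.9, 5.9]
grip_width: 0.004
grip_force: 2.8
```

```bash
python3 -m pendant '0 0 0.0005 0; 0 0 0 0'; python3 -m pendant '0 0 0.0005 0; 0 0 0 0'
```

```text
time_s: 20.15
eef_pos: [492.9, -127.0, 117.0]
ee_rot: [0.0, 0.707, 0.707, 0.0]
force: [-3.4, 1.1, 10.1]
grip_width: 0.002
grip_force: 4.8
time_s: 20.4
eef_pos: [493.0, -127.0, 116.9]
ee_rot: [0.0, 0.707, 0.707, 0.0]
force: [-4.5, 1.7, 13.8]
grip_width: 0.004
grip_force: 6.8
```

```bash
python3 -m pendant '0 0 0.0005 0; 0 0 0 0; 0 0 0 0; 0 0 0 0; 0 0 0 0; 0 0 0 0'
python3 - <<'E'
from m import *
print(ctrl.sense()['force']); S=cap("scene"); print(reds(S,(230,190,90,90)))
cv2.imwrite('pics/s8.png',cv2.resize(S['color'][195:270,240:340,::-1],None,fx=8,fy=8,interpolation=cv2.INTER_CUBIC))
E
```

```text
time_s: 21.15
eef_pos: [493.0, -127.0, 116.8]
ee_rot: [0.001, 0.707, 0.707, 0.0]
force: [-6.4, 2.7, 17.4]
grip_width: -0.0
grip_force: 8.8
[-6.4  2.7 17.4]
[(np.float64(289.0), np.float64(196.0), 1), (np.float64(307.75), np.float64(231.85), 14), (np.float64(277.0), np.float64(248.54), 2)]
```

View pics/s8.png

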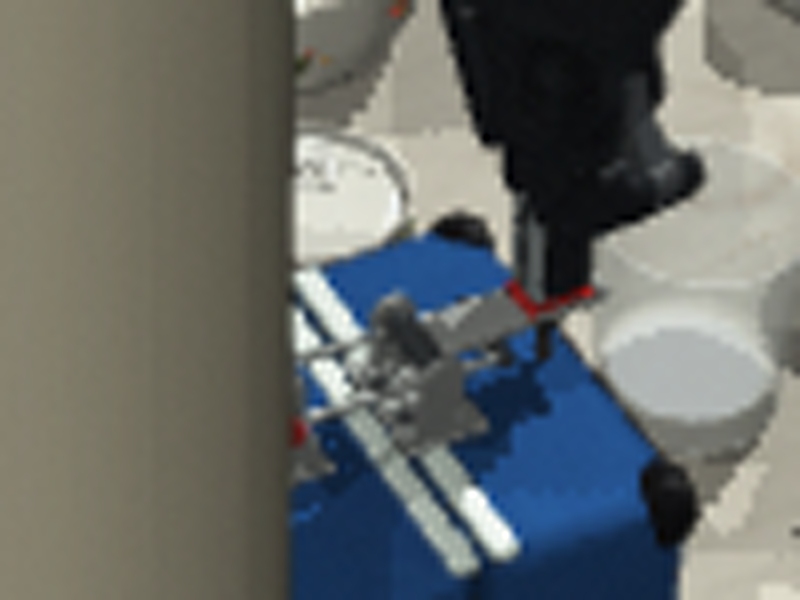

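The lever lies flat on the stop, with the patch at about (308,232). It has been held at about 17–18 N for over 0.5 s. I release straight up.

```bash
python3 -m pendant '0 0 0 0; 0 0 -0.002 0; 0 0 -0.02 0; 0 0 -0.05 0; 0 0 -0.06 0; 0 0 0 0; 0 0 0 0; 0 0 0 0'
python3 - <<'E'
from m import *
S=cap("scene"); print(reds(S,(230,190,90,90))); print(ctrl.finish_job())
E
```

```text
time_s: 22.2
eef_pos: [492.4, -126.7, 245.8]
ee_rot: [-0.001, 0.707, 0.707, -0.0]
force: [-0.9, -0.7, -1.0]
grip_width: -0.002
grip_force: 0.0
[(np.float64(289.0), np.float64(196.0), 1), (np.float64(308.23), np.float64(230.66), 41), (np.float64(276.73), np.float64(248.28), 5)]
the job is handed in; nothing more can be done
None
```

The loop is hooked behind the keeper and the lever lies flat on its rubber stop, held there at about 17–18 N for over 0.5 s. The arm was clear when I handed the job in at about 22 s; the hand-in returned no verdict.

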